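# Stand the cosmetic containers in their filling nests

### The arm

A 7-joint arm with a two-finger parallel gripper is mounted at the origin on the work surface. World frame = base frame: x ahead of the robot, y to its left, z up, the work surface at z = 0. Lengths are in m, angles in rad, forces in N, time in s.
With the tool pointing down it reaches from about 0.35 to 0.9 m from the base axis. Payload 7.2 kg.
Tool frame: the origin (TCP) lies midway between the tips of the shut fingers; the grasp point (between the pads) lies 19 mm behind it; z points along the fingers, y is the line along which they close (so a half turn about z gives the same grasp; the last joint's range is limited). The gripper opens to 88 mm and grips with 3 to 60 N. Pads are 20 mm wide; open, the fingers measure 115 mm over their backs; the gripper's body (75 mm by 178 mm) begins 61 mm behind the grasp point.
Start: joints at [-0.068, 0.411, -0.013, 1.596, 0.006, 1.134, -0.082], TCP at [0.625, -0, 0.198] pointing down, gripper open.
Joint ranges: [-2.95, 2.95], [-0.29, 1.99], [-1.47, 1.44], [0.14, 2.54], [-1.03, 4.17], [0.13, 1.85], [-2.86, 2.86]. Speed limits (rad/s): [2.39, 2.39, 3.01, 3.01, 3.14, 3.14, 3.14].

### API

Orientations are given as a unit quaternion [x, y, z, w].
In Python, from station import sensors, viewer, manip gives the robot as it stands.
- The arm moves only by the tool send_rows, never from a script. Its argument "moves" is a list of rows, each a list of 3 entries, a list of its own where there are three numbers: the shift along the tool's x, y, z as a fraction of full scale, then the turn, a rotation vector about the tool's x, y, z as a fraction of full scale, then the opening, from 0 (shut) to 1 (fully open). In form: [[[dx, dy, dz], [wx, wy, wz], fingers], ...]. A call has 1 to 12 rows; each row is the pose to reach, as a shift and turn from the pose commanded when the call began, along the tool's axes at that moment; what a row does not reach only later rows make up. Full scale, the value 1, is 30 cm for a shift and 45 degrees for a turn. A row lasts 1/8 s, in which the tool goes at most 62.5 mm and 10.7 degrees, less where a joint would pass 70% of its speed; a pose out of reach is approached as far as the arm can. A call with a number of a shift or a turn outside -1 to 1 is refused whole. A call with a gripper value outside its range is refused whole. The fingers move at their own pace and stop on an object; the grip force is fixed at half the most. Time passes only in rows, so rows that repeat a pose let the fingers close. It gives the time, the measured TCP pose, the force, the opening and the grip force at its end, in the units of the state.
- sensors.get_obs(): the state, without advancing time (a new reading comes with each control period).
- viewer.camera(name): name is "scene" or "side" or "wrist"; returns a dict with "pixels" (400x640x3 uint8, red, green, blue), "fx", "fy", "cx", "cy" (pixels), "k1" (the pictures are not rectified: a ray, as slopes to the right and down, at radius r is drawn at 1 + k1 r^2 times it, then the intrinsics apply), "R" (3x3) and "t" (3): a world point X has camera coordinates R X + t. Camera axes: x right, y down, z forward; pixel columns grow to the right and rows downward; lengths in m; the calibration is good to about 2 mm. A picture is of the moment at which its call begins. There is no depth.
- manip.finish_job(): hands the job in; it is judged then, once.
The state is a dict: "t": time; "joint_pos": joint angles; "joint_vel": joint speeds; "joint_torque": joint torques, N m; "tcp_pos": TCP position; "orientation": TCP orientation; "wrist_force": force on the tool from outside, world axes, zero at the start; "torque": the same for the moment, N m; "gripper_width": opening from 0.0 (shut) to 1.0 (fully open); "grasp_force": force on a finger pad.
Only numpy, scipy, OpenCV 4.12 (cv2) and the standard library are available. Lean on these libraries where they do the work, as an engineer would, in place of code of your own. Each camera call takes 0.05 s, during which the arm holds its last target. There are 200 camera calls.

### The job

Get the filling station ready: stand each of the four containers (large round jar, small round jar, oblong tin, square dropper bottle) upright in the nest whose inlaid grey outline has its shape and size, flat on the nest's floor and lined up with the outline. Someone has left the small jar in the large jar's nest, so it has to go to its own nest before the large jar can go in. Keep the containers upright throughout, and leave the steel beaker and the round brown bottle standing where they are.

Things in the scene. Friction and masses are not known exactly. Their poses are not given: they have to be found in the camera images.
- jar_small: Loose, closed, upright at the start; origin at the centre of its underside, z up. Small round white cream jar with screw lid, 40 mm diameter, 40 mm high, about 60 g. It starts in the large jar's nest, standing on that nest's floor. Straight-sided: grip its side above the rim; yaw does not matter.
- jar_large: Loose, closed, upright at the start; origin at the centre of its underside, z up. Large round white cream jar with screw lid, 58 mm diameter, 50 mm high, about 130 g. Starts on the table. Straight-sided; yaw does not matter.
- tin: Loose, closed, upright at the start; origin at the centre of its underside, z up. Oblong aluminium tin with lid, 70 mm long (its x), 36 mm wide (its y), 40 mm high, about 80 g. Starts on the table. Grip across its y.
- dropper: Loose, closed, upright at the start; origin at the centre of its underside, z up. Square amber glass dropper bottle with paper label: body 38 x 38 mm (x and y along its sides) and 56 mm high, then a black collar and rubber bulb (22 mm wide at most) to 88 mm in all, about 110 g. Starts on the table. Grip the square body across its x or its y.
- nest_jar_small: Fixed to the table. Low white plastic nest: floor 4 mm above the table, rim 3 mm wide up to 8 mm, origin at the centre of its underside (on the table), z up. Round, 62 mm outside, 56 mm inside, with a 40 mm grey disc inlaid in its floor: for the small jar.
- nest_jar_large: Fixed to the table. Low white plastic nest: floor 4 mm above the table, rim 3 mm wide up to 8 mm, origin at the centre of its underside (on the table), z up. Round, 80 mm outside, 74 mm inside, with a 58 mm grey disc inlaid in its floor: for the large jar. The small jar stands in it at the start.
- nest_tin: Fixed to the table. Low white plastic nest: floor 4 mm above the table, rim 3 mm wide up to 8 mm, origin at the centre of its underside (on the table), z up. Oblong, 92 x 58 mm outside, 86 x 52 mm inside, with a 70 x 36 mm grey rectangle inlaid in its floor (long side along its x): for the tin. Either way round is right.
- nest_dropper: Fixed to the table. Low white plastic nest: floor 4 mm above the table, rim 3 mm wide up to 8 mm, origin at the centre of its underside (on the table), z up. Square, 60 mm outside, 54 mm inside (sides along its x and y), with a 38 mm grey square inlaid in its floor: for the dropper bottle. Any quarter turn is right.
- beaker: Bystander, loose, not to be moved: open stainless steel beaker, 60 mm diameter at the rim, 80 mm high, empty, among the containers. Origin at the centre of its underside.
- round_bottle: Bystander, loose, not to be moved: round brown bottle with white cap, 44 mm diameter, 105 mm high, among the containers. Origin at the centre of its underside.
Things that resemble listed ones, but are neither listed nor needed, are in the scene too. What is shaped like the tin but green is not meant. Leave any yellow look-alike of the nest_jar_large alone.

How it is judged:
At the end, for the whole second after the job is handed in: Each container rests released in its own nest: within 12 mm of its centre, under 2.5 mm above its floor, upright within 0.1 rad; tin and bottle aligned within 0.21 rad (half or quarter turns allowed). Beaker and round bottle upright, within 30 mm of their starts (horizontal distance between jar_small and nest_jar_small below 0.012 m and z of jar_small in the frame of nest_jar_small between 0.001 and 0.0065 m and angle between each of jar_small, jar_large, tin, dropper's own z axis and vertical below 0.1 rad and linear speed of each of jar_small, jar_large, tin, dropper below 0.02 m/s and horizontal distance between jar_large and nest_jar_large below 0.012 m and z of jar_large in the frame of nest_jar_large between 0.001 and 0.0065 m and horizontal distance between tin and nest_tin below 0.012 m and z of tin in the frame of nest_tin between 0.001 and 0.0065 m and horizontal distance between dropper and nest_dropper below 0.012 m and z of dropper in the frame of nest_dropper between 0.001 and 0.0065 m and angle between the x axis of tin and the x axis of nest_tin, either way round below 0.21 rad and (angle between the x axis of dropper and the x axis of nest_dropper, either way round below 0.21 rad or angle between the x axis of dropper and the y axis of nest_dropper, either way round below 0.21 rad) and distance of each of beaker, round_bottle from where it was at the start of the episode below 0.03 m and angle between each of beaker, round_bottle's own z axis and vertical below 0.2 rad); the robot touches nothing.
It fails at once if the beaker or the round bottle is knocked over or shifted by more than 30 mm (distance of any of beaker, round_bottle from where it was at the start of the episode above 0.03 m or angle between any of beaker, round_bottle's own z axis and vertical above 0.4 rad).
It fails at once if a container is tipped by more than 0.6 rad (angle between any of jar_small, jar_large, tin, dropper's own z axis and vertical above 0.6 rad).
It also fails if it takes over 112 s, if anything falls off the work surface, if the arm or the gripper's body presses on something with over 40 N, if the wrist force passes 120 N, or if a joint passes its speed limit or range.

## Working session

There is one attempt and no reset: what is moved stays moved. The work goes in short steps, Python scripts to look and compute and a tool call to move; the robot and the scene stay as the last step left them, time stands still between calls to the robot, and variables do not carry over. Pictures are saved under pics/ and viewed, at most 17 in all, crops included, and the job is handed in when it is done.

Besides the shell and the picture viewer there is one more tool, called after "Emit:" by a JSON object that holds its "method" and its "body", one argument or row to a line. send_rows: Moves the arm, as the interface text tells. Shift numbers are shares of 30 cm and turn numbers shares of 45 degrees, none past 1 either way. Its arguments: {"type":"object","properties":{"moves":{"type":"array","items":{"type":"array"}}},"required":["moves"]}

```bash
mkdir -p pics; ls; python3 - <<'E'
from station import sensors, viewer
import cv2
o=sensors.get_obs();print(o)
for n in ["scene","side","wrist"]:
    c=viewer.camera(n);cv2.imwrite(f"pics/{n}0.png",c["pixels"][:,:,::-1])
    print(n,{k:v for k,v in c.items() if k!="pixels"})
    import pickle;pickle.dump(c,open(f"pics/{n}0.pkl","wb"))
E
```

```text
pics
{'t': 0.0, 'joint_pos': array([-0.06823169,  0.41187946, -0.01273148,  1.59704583,  0.00561672,
        1.1342721 , -0.08217815]), 'joint_vel': array([-0.00022323, -0.00113755, -0.00023477,  0.00258309,  0.00153781,
       -0.00202549,  0.00063969]), 'joint_torque': array([-2.92756195e-04, -5.87956166e+01,  6.41712137e-01, -2.91074431e+01,
       -5.37758670e-02,  1.83686998e-02,  1.53371734e-04]), 'tcp_pos': array([ 6.24461410e-01, -1.88691917e-05,  1.97021004e-01]), 'orientation': array([ 7.07070109e-01,  7.07143016e-01, -5.95015106e-04, -5.11238658e-04]), 'wrist_force': array([ 0.81229193, -0.06713494, -0.30688822]), 'torque': array([-0.02848874, -0.05243263,  0.02175612]), 'grasp_force': 0.0, 'gripper_width': 0.9974660121517765}
scene {'fx': 408.3537655515512, 'fy': 408.3537655515512, 'cx': 322.6519684137951, 'cy': 201.75391522875296, 'k1': -0.08284915359549683, 'R': array([[ 0.87309208,  0.48702555, -0.02272284],
       [ 0.28705777, -0.5511629 , -0.78346492],
       [-0.39409142,  0.67751426, -0.62102044]]), 't': array([-0.49731241, -0.06056362,  1.19523032])}
side {'fx': 361.9786238441212, 'fy': 361.9786238441212, 'cx': 330.1866566219255, 'cy': 199.35466913673721, 'k1': -0.05418469163311481, 'R': array([[-0.91988917, -0.39181706,  0.01683186],
       [-0.24478287,  0.54009849, -0.80521734],
       [ 0.30640703, -0.74483086, -0.59274085]]), 't': array([0.49925304, 0.1093373 , 0.79521042])}
wrist {'fx': 333.97648604779255, 'fy': 333.97648604779255, 'cx': 319.75085119722485, 'cy': 201.9051605392256, 'k1': -0.005646037940514425, 'R': array([[ 9.99999123e-01, -9.22062604e-04, -9.50403362e-04],
       [-6.27542489e-04, -9.62005653e-01,  2.73028809e-01],
       [-1.16604306e-03, -2.73027973e-01, -9.62005388e-01]]), 't': array([-0.62413168, -0.03269537,  0.38946195])}
```

View images.

View pics/scene0.png

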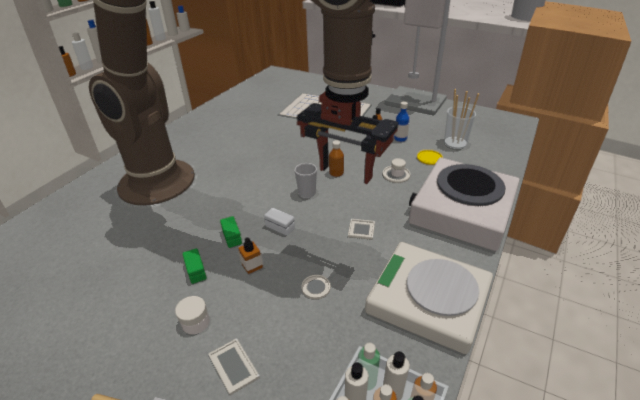

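View pics/side0.png

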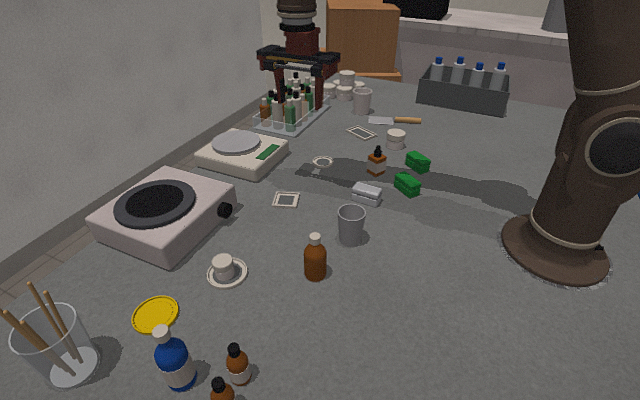

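View pics/wrist0.png

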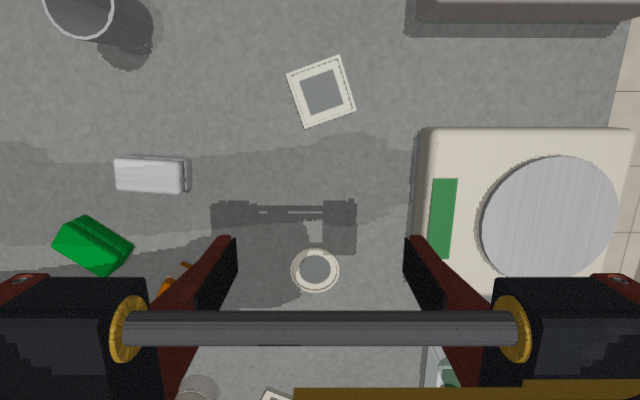

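The scene shows: large jar (192,315), tin (279,221), dropper (250,256), small jar in its wrong nest (397,170), small-jar nest (316,287), dropper nest (362,229), tin nest (233,365), beaker (306,181), round bottle (337,160). There are also green tin look-alikes, a yellow dish, scales and a hotplate. In the wrist view: dropper nest (321,91), small nest (315,270), tin (150,175).

```bash
cat > h.py <<'E'
import numpy as np, cv2, pickle
from station import sensors, viewer
def shot(n,tag):
    c=viewer.camera(n); cv2.imwrite(f"pics/{n}{tag}.png",c["pixels"][:,:,::-1]); pickle.dump(c,open(f"pics/{n}{tag}.pkl","wb")); return c
def load(n,tag): return pickle.load(open(f"pics/{n}{tag}.pkl","rb"))
def K(c): return np.array([[c["fx"],0,c["cx"]],[0,c["fy"],c["cy"]],[0,0,1]]),np.array([c["k1"],0,0,0,0.])
def back(c,uv,z):
    """pixels -> world points on the plane at height z"""
    k,d=K(c); s=cv2.undistortPoints(np.float64(uv).reshape(-1,1,2),k,d).reshape(-1,2)
    r=np.c_[s,np.ones(len(s))]@c["R"]; o=-c["R"].T@c["t"]
    return o+r*((z-o[2])/r[:,2])[:,None]
def proj(c,X):
    k,d=K(c); return cv2.projectPoints(np.float64(X).reshape(-1,1,3),cv2.Rodrigues(c["R"])[0],c["t"],k,d)[0].reshape(-1,2)
def top(c,cx,cy,z,half=.08,n=260):
    """rectified view of the plane z: rows = -y, columns = +x"""
    g=np.linspace(-half,half,n); X,Y=np.meshgrid(cx+g,cy-g)
    uv=proj(c,np.c_[X.ravel(),Y.ravel(),np.full(X.size,z)]).astype(np.float32).reshape(n,n,2)
    return cv2.remap(c["pixels"],uv[...,0],uv[...,1],cv2.INTER_LINEAR)
E
python3 - <<'E'
from h import *
s=load("scene",0);d=load("side",0);w=load("wrist",0)
for n,p,q,r,z in [("jarL top",(191,305),(396,133),None,.05),("tin top",(279,216),(366,188),(150,175),.04),("drop base",(251,266),(376,171),None,0),("jarS top",(398,164),(223,261),None,.044),
 ("nestS",(316,287),(323,162),(315,270),.004),("nestD",(362,229),(286,200),(321,91),.004),("nestT",(233,365),(361,132),None,.004),("nestL",(397,174),(227,272),None,.004),
 ("beaker top",(306,170),(351,211),(80,8),.08),("rbottle cap",(337,147),(315,239),None,.105),("green1",(231,232),(418,162),(92,246),.02),("green2",(194,266),(407,184),None,.02)]:
    print(n,back(s,p,z)[0][:2].round(3),back(d,q,z)[0][:2].round(3), back(w,r,z)[0][:2].round(3) if r else "")
E
```

```text
jarL top [ 0.451 -0.308] [ 0.451 -0.31 ] 
tin top [0.447 0.003] [0.444 0.006] [0.447 0.006]
drop base [ 0.459 -0.135] [ 0.461 -0.145] 
jarS top [0.623 0.347] [0.613 0.36 ] 
nestS [ 0.621 -0.121] [ 0.618 -0.122] [ 0.618 -0.122]
nestD [0.63  0.091] [0.626 0.09 ] [0.626 0.091]
nestT [ 0.579 -0.351] [ 0.582 -0.361] 
nestL [0.621 0.355] [0.617 0.352] 
beaker top [0.435 0.155] [0.43  0.157] [0.429 0.152]
rbottle cap [0.473 0.26 ] [0.451 0.291] 
green1 [ 0.362 -0.083] [ 0.356 -0.213] [ 0.356 -0.083]
green2 [ 0.36 -0.21] [ 0.358 -0.086]
```

Emit:
{"method": "send_rows", "body": {
  "moves": [
    [[0.6,-0.01,0],[0,0,0],1],
    [[1,-0.02,0],[0,0,0],1],
    [[1,-0.02,0],[0,0,0],1],
    [[1,-0.02,0],[0,0,0],1],
    [[1,-0.02,0],[0,0,0],1],
    [[1,-0.02,0],[0,0,0],1],
    [[1,-0.02,0],[0,0,0],1],
    [[1,-0.02,0],[0,0,0],1]
  ]
}}

```text
t: 1.15
tcp_pos: [0.6197, 0.2977, 0.1979]
orientation: [0.708, 0.706, -0.0, 0.0]
wrist_force: [-0.5, 0.1, 0.4]
gripper_width: 0.997
grasp_force: 0.0
```

```bash
python3 - <<'E'
from h import *
w=shot("wrist",1);s=load("wrist",0)
A=top(w,.62,.352,.004,.06,300)
B=np.hstack([top(s,.619,-.121,.004,.06,300),top(s,.627,.09,.004,.06,300)])
C=np.hstack([cv2.resize(w["pixels"],(480,300)),A[:, :120]])
cv2.imwrite("pics/m1.png",np.vstack([C,B])[:,:,::-1])
print(sensors.get_obs()["tcp_pos"])
E
```

```text
[0.61967077 0.29789285 0.19798737]
```

View pics/m1.png

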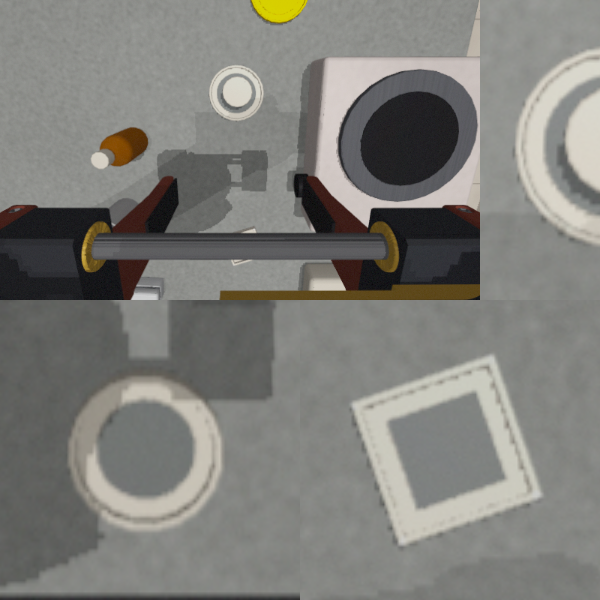

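Top-left is the wrist view: small jar top at about (316,123) in full-size pixels, inside the large nest, with the hotplate edge at column 416. The rectified crops show the small nest's disc at crop pixel (146,149) and the dropper nest's square at (147,149), turned by about 18 degrees.

```bash
cat >> h.py <<'E'
def blob(c,cx,cy,z,lo,hi,half=.06,n=480,ch=None,dbg=None):
    """connected region nearest the middle with grey level lo..hi -> centre, minAreaRect (mm, deg), area"""
    I=cv2.cvtColor(top(c,cx,cy,z,half,n),cv2.COLOR_RGB2GRAY) if ch is None else ch(top(c,cx,cy,z,half,n).astype(int)).clip(0,255).astype(np.uint8)
    I=cv2.medianBlur(I,7); m=cv2.inRange(I,lo,hi)
    if dbg: cv2.imwrite(dbg,I)
    N,L,S,C=cv2.connectedComponentsWithStats(m)
    ok=[i for i in range(1,N) if S[i,4]>n*n*.01]; k=2*half/(n-1); out=[]
    for i in sorted(ok,key=lambda i:np.hypot(*(C[i]-n/2)))[:3]:
        ct=max(cv2.findContours((L==i).astype(np.uint8),cv2.RETR_EXTERNAL,cv2.CHAIN_APPROX_NONE)[0],key=len)
        r=cv2.minAreaRect(ct); (x,y)=r[0]
        out.append((round(cx+(x-(n-1)/2)*k,4),round(cy-(y-(n-1)/2)*k,4),np.round(np.array(r[1])*k*1e3,1).tolist(),round(-r[2],1),round(S[i,4]*k*k*1e6)))
    return out
E
python3 - <<'E'
from h import *
w0=load("wrist",0);w=load("wrist",1)
g=cv2.cvtColor(top(w0,.627,.09,.004,.06,480),cv2.COLOR_RGB2GRAY); print("D",g[240,240],g[240,150],g[10,10])
print(top(w0,.627,.09,.004,.06,480)[240,240])
g=cv2.cvtColor(top(w0,.619,-.121,.004,.06,480),cv2.COLOR_RGB2GRAY); print("S",g[240,240],g[180,240],g[240,160])
print("nestD rim",blob(w0,.627,.09,.006,165,255)); print("nestS rim",blob(w0,.619,-.121,.006,150,255))
print("nestL all",blob(w,.62,.352,.006,155,255)); print("jarS",blob(w,.62,.352,.044,190,255))
for z in (.05,.07,.09): print(back(w,[[416,90],[425,200]],z).round(3).tolist())
E
```

```text
D 129 192 131
[128 130 129]
S 115 117 120
nestD rim [(0.6257, 0.09, [60.6, 60.5], -71.0, 2189)]
nestS rim [(0.6215, -0.1251, [52.1, 60.7], -28.8, 1243)]
nestL all [(0.6158, 0.3562, [43.3, 43.2], -57.5, 1488), (0.6143, 0.354, [80.2, 80.1], -35.5, 2590)]
jarS [(0.6162, 0.3577, [37.3, 37.3], -56.3, 1110), (0.6136, 0.3567, [67.2, 70.0], -35.5, 1354)]
[[0.711, 0.387, 0.05], [0.729, 0.279, 0.05]]
[[0.706, 0.386, 0.07], [0.722, 0.284, 0.07]]
[[0.7, 0.386, 0.09], [0.716, 0.29, 0.09]]
```

Emit:
{"method": "send_rows", "body": {
  "moves": [
    [[0.2,-0.012,0],[0,0,-0.25],1],
    [[0.2,-0.012,0],[0,0,-0.5],1],
    [[0.2,-0.012,0],[0,0,-0.75],1],
    [[0.2,-0.012,0],[0,0,-1],1],
    [[0.2,-0.012,0],[0,0,-1],1],
    [[0.2,-0.012,0],[0,0,-1],1]
  ]
}}

```text
t: 1.95
tcp_pos: [0.6158, 0.3591, 0.198]
orientation: [0.385, 0.923, 0.0, 0.0]
wrist_force: [0.1, -0.2, -0.0]
gripper_width: 0.997
grasp_force: 0.0
```

Emit:
{"method": "send_rows", "body": {
  "moves": [
    [[0,0,0],[0,0,-0.25],1],
    [[0,0,0],[0,0,-0.5],1],
    [[0,0,0.1],[0,0,-0.75],1],
    [[0,0,0.2],[0,0,-1],1],
    [[0,0,0.3],[0,0,-1],1],
    [[0,0,0.3],[0,0,-1],1],
    [[0,0,0.3],[0,0,-1],1]
  ]
}}

```text
t: 2.82
tcp_pos: [0.616, 0.3603, 0.1092]
orientation: [0.001, 1.0, 0.0, 0.001]
wrist_force: [-0.5, -0.1, -0.1]
gripper_width: 0.998
grasp_force: 0.0
```

```bash
python3 - <<'E'
from h import *
w=shot("wrist",2); print(sensors.get_obs()["tcp_pos"],sensors.get_obs()["orientation"])
print("nestL all",blob(w,.614,.354,.006,155,255)); print("jarS",blob(w,.616,.357,.044,190,255))
E
```

```text
[0.61618189 0.36058123 0.10962734] [9.27518623e-04 9.99998897e-01 5.91858511e-04 9.97474958e-04]
nestL all [(0.6091, 0.3527, [24.3, 9.0], -90.0, 176), (0.6348, 0.3515, [39.0, 79.0], -5.3, 1340), (0.5854, 0.3604, [20.7, 56.8], -4.4, 412)]
jarS [(0.6228, 0.3447, [19.6, 54.0], -25.1, 526), (0.5767, 0.3459, [24.1, 9.4], -69.7, 152)]
```

View pics/wrist2.png

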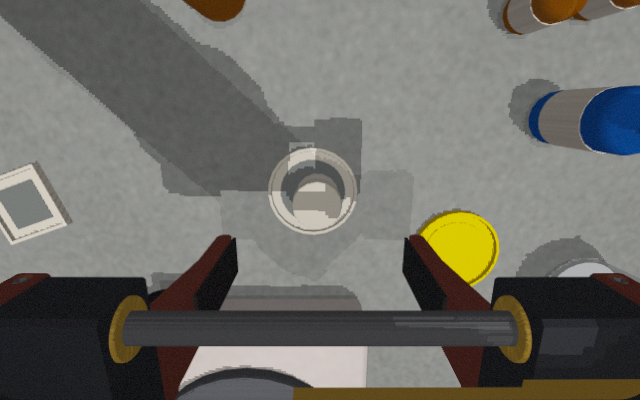

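The small jar's top is centred near (318,197), with the nest ring at (312,190), both between the fingers. The yellow dish is clear of the right finger.

```bash
python3 - <<'E'
from h import *
w=load("wrist",2)
print(back(w,[318,197],.044),back(w,[[312,190]],.008))
cv2.imwrite("pics/c2.png",w["pixels"][130:250,250:380,::-1])
print(proj(w,[[.6162,.3577,.044],[.6162+.02,.3577,.044],[.6162-.02,.3577,.044],[.6162,.3377,.044],[.6162,.3777,.044],[.6143,.354,.008]]).round())
E
```

```text
[[0.60849031 0.35857477 0.044     ]] [[0.61179322 0.35312332 0.008     ]]
[[317. 206.]
 [317. 230.]
 [317. 182.]
 [291. 207.]
 [342. 206.]
 [313. 193.]]
```

Emit:
{"method": "send_rows", "body": {
  "moves": [
    [[0.004,-0.008,0.15],[0,0,0],1],
    [[0.004,-0.008,0.25],[0,0,0],1],
    [[0.004,-0.008,0.31],[0,0,0],1],
    [[0.004,-0.008,0.31],[0,0,0],1],
    [[0.004,-0.008,0.31],[0,0,0],1],
    [[0.004,-0.008,0.31],[0,0,0],0.3],
    [[0.004,-0.008,0.31],[0,0,0],0.3],
    [[0.004,-0.008,0.31],[0,0,0],0.3],
    [[0.004,-0.008,0.31],[0,0,0],0.3],
    [[0.004,-0.008,0.31],[0,0,0],0.3],
    [[0.004,-0.008,0.31],[0,0,0],0.3],
    [[0.004,-0.008,0.31],[0,0,0],0.3]
  ]
}}

```text
t: 4.38
tcp_pos: [0.6142, 0.3576, 0.0148]
orientation: [-0.0, 1.0, -0.0, -0.0]
wrist_force: [-0.2, 0.4, 0.4]
gripper_width: 0.433
grasp_force: 30.0
```

Emit:
{"method": "send_rows", "body": {
  "moves": [
    [[0,0,-0.15],[0,0,0],0.3],
    [[0,0,-0.35],[0,0,0],0.3],
    [[-0.01,-0.15,-0.4],[0,0,0],0.3],
    [[-0.01,-0.35,-0.4],[0,0,0],0.3],
    [[-0.01,-0.55,-0.4],[0,0,0],0.3],
    [[-0.01,-0.75,-0.4],[0,0,0],0.3],
    [[-0.01,-0.9,-0.4],[0,0,0],0.3],
    [[-0.01,-1,-0.4],[0,0,0],0.3],
    [[-0.01,-1,-0.4],[0,0,0],0.3]
  ]
}}

```text
t: 5.5
tcp_pos: [0.6173, 0.0539, 0.1347]
orientation: [0.002, 1.0, -0.001, -0.0]
wrist_force: [-0.6, -0.1, -0.4]
gripper_width: 0.436
grasp_force: 30.0
```

Emit:
{"method": "send_rows", "body": {
  "moves": [
    [[0,-0.2,0],[0,0,0],0.3],
    [[0,-0.4,0],[0,0,0],0.3],
    [[0,-0.55,0],[0,0,0],0.3],
    [[0,-0.593,0],[0,0,0],0.3],
    [[0,-0.593,0],[0,0,0],0.3],
    [[0,-0.593,0],[0,0,0],0.3]
  ]
}}

```text
t: 6.25
tcp_pos: [0.6176, -0.1173, 0.1349]
orientation: [-0.002, 1.0, 0.001, 0.0]
wrist_force: [0.4, 0.7, -0.8]
gripper_width: 0.432
grasp_force: 30.0
```

```bash
python3 - <<'E'
from h import *
w=shot("wrist",3); print(sensors.get_obs()["tcp_pos"],sensors.get_obs()["grasp_force"])
E
```

```text
[ 0.6175478  -0.11738233  0.13494902] 29.999884413555264
```

View pics/wrist3.png

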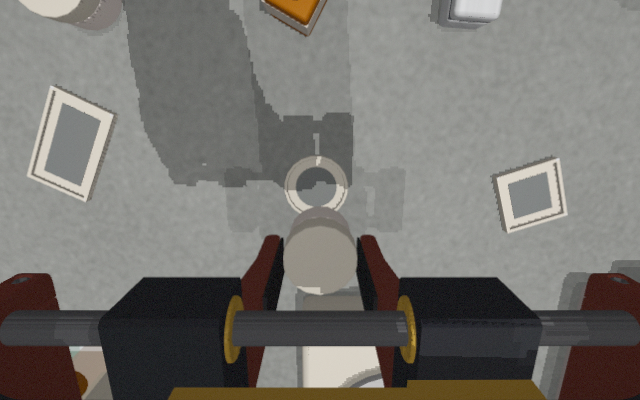

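The small jar is held at (320,256). The small nest's ring is at (316,187), the tin nest at (71,143) and the dropper nest at (530,194).

```bash
python3 - <<'E'
from h import *
w=load("wrist",3)
print("jar top",back(w,[[320,256],[284,256],[356,256],[320,219],[320,294]],.1642).round(4).tolist())
print("nestS",back(w,[[316.5,186],[285,186],[348,186],[316,156],[316,216]],.006).round(4).tolist())
print("nestD",blob(w,.626,.09,.006,150,255,.07)); print("nestT",blob(w,.58,-.355,.006,150,255,.08))
E
```

```text
jar top [[0.6158, -0.1177, 0.1642], [0.6158, -0.1361, 0.1642], [0.6158, -0.0993, 0.1642], [0.5958, -0.1177, 0.1642], [0.6377, -0.1176, 0.1642]]
nestS [[0.6162, -0.1206, 0.006], [0.6162, -0.1511, 0.006], [0.6161, -0.0901, 0.006], [0.5871, -0.1211, 0.006], [0.6467, -0.1211, 0.006]]
nestD [(0.626, 0.09, [140.0, 140.0], -90.0, 9311), (0.6661, 0.1197, [22.2, 36.5], -26.9, 311), (0.5636, 0.1409, [38.3, 15.2], -90.0, 276)]
nestT [(0.5766, -0.3634, [113.2, 78.8], -26.3, 3598), (0.5833, -0.3032, [56.5, 153.3], -90.0, 3438), (0.6448, -0.3603, [23.7, 30.4], -90.0, 298)]
```

Emit:
{"method": "send_rows", "body": {
  "moves": [
    [[0,-0.01,0.15],[0,0,0],0.3],
    [[0,-0.01,0.3],[0,0,0],0.3],
    [[0,-0.01,0.38],[0,0,0],0.3],
    [[0,-0.01,0.398],[0,0,0],0.3],
    [[0,-0.01,0.398],[0,0,0],0.3],
    [[0,-0.01,0.398],[0,0,0],0.3],
    [[0,-0.01,0.398],[0,0,0],1],
    [[0,-0.01,0.398],[0,0,0],1],
    [[0,-0.01,0.398],[0,0,0],1],
    [[0,-0.01,0.398],[0,0,0],1],
    [[0,-0.01,0.398],[0,0,0],1]
  ]
}}

```text
t: 7.68
tcp_pos: [0.6172, -0.1233, 0.0154]
orientation: [0.0, 1.0, 0.0, 0.0]
wrist_force: [-0.6, 0.4, 0.1]
gripper_width: 0.962
grasp_force: 0.0
```

Emit:
{"method": "send_rows", "body": {
  "moves": [
    [[0,0,-0.1],[0,0,0],1],
    [[0,0,-0.25],[0,0,0],1],
    [[0,0,-0.45],[0,0,0],1],
    [[0.1,-0.1,-0.6],[0,0,0],1],
    [[0.25,-0.28,-0.6],[0,0,0],1],
    [[0.4,-0.45,-0.6],[0,0,0],1],
    [[0.55,-0.62,-0.6],[0,0,0],1],
    [[0.55,-0.62,-0.6],[0,0,0],1],
    [[0.55,-0.62,-0.6],[0,0,0],1],
    [[0.55,-0.62,-0.6],[0,0,0],1]
  ]
}}

```text
t: 8.93
tcp_pos: [0.4538, -0.3074, 0.1955]
orientation: [-0.001, 1.0, 0.0, 0.0]
wrist_force: [0.5, 0.2, 0.2]
gripper_width: 1.0
grasp_force: 0.0
```

```bash
python3 - <<'E'
from h import *
w=shot("wrist",4); print(sensors.get_obs()["tcp_pos"],sensors.get_obs()["orientation"])
E
```

```text
[ 0.45383394 -0.30730533  0.19544252] [-1.62302054e-03  9.99998536e-01  4.14891604e-04  3.49311379e-04]
```

View pics/wrist4.png

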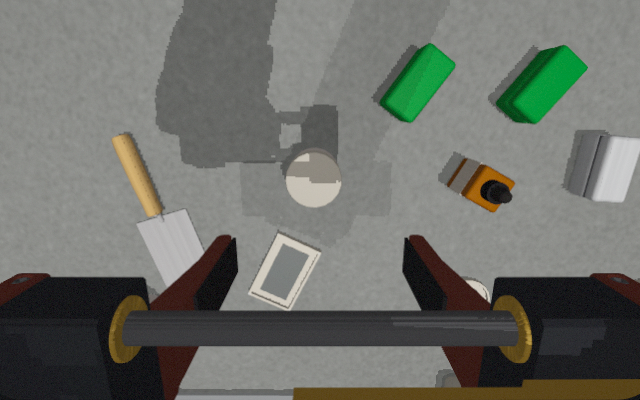

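Large jar top centred at (313.5,178). Tin nest at (285,271), outer corners about (277,232), (321,251), (289,310), (249,293). Dropper body around (480,183), tin (610,168).

```bash
python3 - <<'E'
from h import *
w=load("wrist",4)
print("jarL",back(w,[313.5,178],.05).round(4))
c=back(w,[[277,232],[321,251],[289,310],[249,293]],.008)[:,:2];print(c.round(4).tolist(),c.mean(0))
d=c[1]-c[2];e=c[0]-c[3];print(np.linalg.norm(d),np.linalg.norm(c[0]-c[1]),np.degrees([np.arctan2(*d[::-1]),np.arctan2(*e[::-1])]))
for lo in (130,140,150,160): print(lo,blob(w,c.mean(0)[0],c.mean(0)[1],.006,lo,255,.07))
I=[top(w,.46,-.138,.056,.06,400),top(w,.446,.0,.04,.06,400)]
cv2.imwrite("pics/m4.png",np.hstack(I)[:,:,::-1])
E
```

```text
jarL [[ 0.4481 -0.3141  0.05  ]]
[[0.5227, -0.3586], [0.5472, -0.306], [0.6294, -0.3468], [0.6049, -0.3967]] [ 0.57605523 -0.35200856]
0.09176854159168764 0.05803217383014042 [153.60234238 155.13877014]
130 [(np.float64(0.5686), np.float64(-0.352), [125.1, 140.0], -0.0, 13375)]
140 [(np.float64(0.5685), np.float64(-0.352), [140.0, 124.8], -90.0, 10742)]
150 [(np.float64(0.5794), np.float64(-0.3524), [95.0, 60.9], -27.0, 3104)]
160 [(np.float64(0.579), np.float64(-0.3526), [93.6, 59.7], -26.6, 2895)]
```

View pics/m4.png

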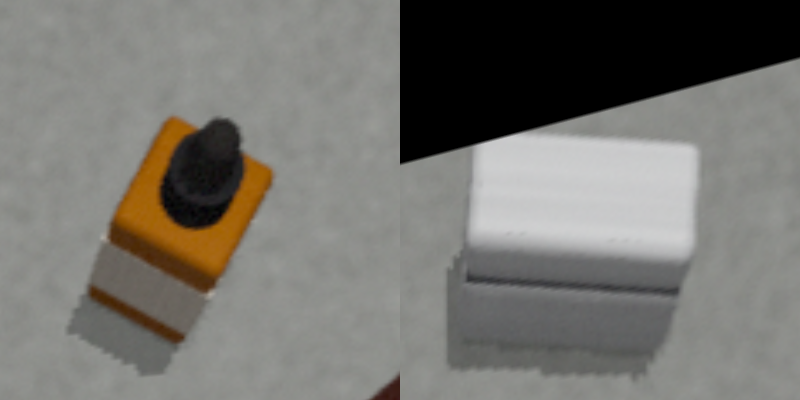

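The left crop shows the dropper body centred at crop pixel (193,200), turned about -30 degrees. The right crop shows the tin's top at about (583,198), nearly along x. The large jar is at about (0.449, -0.312).

Emit:
{"method": "send_rows", "body": {
  "moves": [
    [[0.01,-0.01,0.15],[0,0,0],1],
    [[0.01,-0.01,0.3],[0,0,0],1],
    [[0.01,-0.01,0.45],[0,0,0],1],
    [[0.01,-0.01,0.585],[0,0,0],1],
    [[0.01,-0.01,0.585],[0,0,0],1],
    [[0.01,-0.01,0.585],[0,0,0],1],
    [[0.01,-0.01,0.585],[0,0,0],0.5],
    [[0.01,-0.01,0.585],[0,0,0],0.5],
    [[0.01,-0.01,0.585],[0,0,0],0.5],
    [[0.01,-0.01,0.585],[0,0,0],0.5],
    [[0.01,-0.01,0.585],[0,0,0],0.5]
  ]
}}

```text
t: 10.35
tcp_pos: [0.4495, -0.3127, 0.0206]
orientation: [0.0, 1.0, -0.0, 0.0]
wrist_force: [-0.7, 0.4, 5.4]
gripper_width: 0.644
grasp_force: 30.0
```

Emit:
{"method": "send_rows", "body": {
  "moves": [
    [[0,0,-0.15],[0,0,0],0.5],
    [[0,0,-0.3],[0,0,0],0.5],
    [[0,0.1,-0.45],[0,0,0],0.5],
    [[-0.1,0.25,-0.5],[0,0,0],0.5],
    [[-0.2,0.4,-0.5],[0,0,0],0.5],
    [[-0.3,0.55,-0.5],[0,0,0],0.5],
    [[-0.4,0.7,-0.5],[0,0,0],0.5],
    [[-0.5,0.85,-0.5],[0,0,0],0.5],
    [[-0.55,1,-0.5],[0,0,0],0.5]
  ]
}}

```text
t: 11.48
tcp_pos: [0.615, -0.0107, 0.1692]
orientation: [0.0, 1.0, 0.0, -0.0]
wrist_force: [-0.1, -0.6, -2.5]
gripper_width: 0.64
grasp_force: 30.0
```

Emit:
{"method": "send_rows", "body": {
  "moves": [
    [[0,0.2,0],[0,0,0],0.5],
    [[0,0.4,0],[0,0,0],0.5],
    [[0,0.6,0],[0,0,0],0.5],
    [[0,0.8,0],[0,0,0],0.5],
    [[0,1,0],[0,0,0],0.5],
    [[0,1.0,0],[0,0,0],0.5]
  ]
}}

```text
t: 12.22
tcp_pos: [0.6111, 0.295, 0.1691]
orientation: [-0.004, 1.0, 0.002, -0.001]
wrist_force: [0.0, -0.6, -1.2]
gripper_width: 0.639
grasp_force: 30.0
```

Emit:
{"method": "send_rows", "body": {
  "moves": [
    [[0,0.1,0.05],[0,0,0],0.5],
    [[0,0.22,0.1],[0,0,0],0.5],
    [[0,0.22,0.1],[0,0,0],0.5],
    [[0,0.22,0.1],[0,0,0],0.5],
    [[0,0.22,0.1],[0,0,0],0.5]
  ]
}}

```text
t: 12.85
tcp_pos: [0.6151, 0.3519, 0.1403]
orientation: [0.001, 1.0, -0.0, 0.0]
wrist_force: [0.1, 0.7, -1.1]
gripper_width: 0.642
grasp_force: 30.0
```

```bash
python3 - <<'E'
from h import *
w=shot("wrist",5); s=shot("scene",5); print(sensors.get_obs()["tcp_pos"],sensors.get_obs()["orientation"])
cv2.imwrite("pics/m5.png",np.vstack([w["pixels"][100:330,120:520],cv2.resize(s["pixels"][130:300,240:440],(400,340))])[:,:,::-1])
E
```

```text
[0.61497358 0.35232355 0.14048762] [ 8.69975440e-04  9.99999514e-01 -1.35521149e-04  4.44570081e-04]
```

View pics/m5.png

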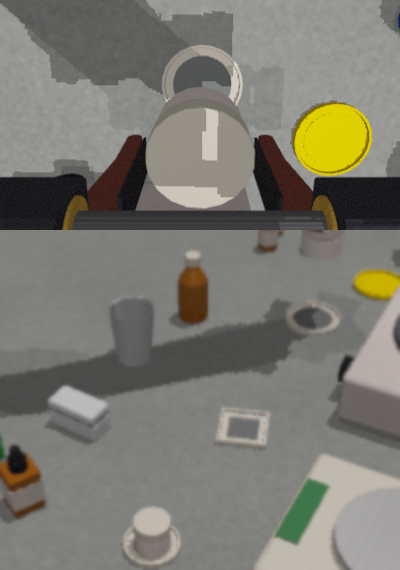

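Small jar stands in its nest in the scene crop. The held large jar's top is centred at full-image (320,257). The nest ring spans columns 283–363 with its top at row 145.

```bash
python3 - <<'E'
from h import *
w=load("wrist",5)
print(back(w,[[320,257],[266,257],[374,257],[320,208],[320,309]],.1703).round(4).tolist())
print(back(w,[[283,183],[363,183],[323,145]],.007).round(4).tolist())
s=load("scene",5)
# small jar top/nest outer in scene crop (crop px /2 + offset)
print(back(s,[[240+153/2,130+(520-230)/2]],.044).round(4),back(s,[[240+152/2,130+(543-230)/2]],.008).round(4))
E
```

```text
[[0.6136, 0.3515, 0.1703], [0.6135, 0.324, 0.1703], [0.6137, 0.379, 0.1703], [0.5875, 0.3516, 0.1703], [0.6439, 0.3514, 0.1703]]
[[0.6117, 0.3154, 0.007], [0.612, 0.3937, 0.007], [0.575, 0.3546, 0.007]]
[[ 0.624  -0.1215  0.044 ]] [[ 0.6222 -0.1229  0.008 ]]
```

Emit:
{"method": "send_rows", "body": {
  "moves": [
    [[0,0.004,0.15],[0,0,0],0.5],
    [[0,0.004,0.28],[0,0,0],0.5],
    [[0,0.004,0.36],[0,0,0],0.5],
    [[0,0.004,0.385],[0,0,0],0.5],
    [[0,0.004,0.385],[0,0,0],0.5],
    [[0,0.004,0.385],[0,0,0],0.5],
    [[0,0.004,0.385],[0,0,0],1],
    [[0,0.004,0.385],[0,0,0],1],
    [[0,0.004,0.385],[0,0,0],1],
    [[0,0.004,0.385],[0,0,0],1]
  ]
}}

```text
t: 14.2
tcp_pos: [0.6143, 0.355, 0.0245]
orientation: [-0.0, 1.0, 0.0, 0.0]
wrist_force: [0.0, 0.1, 0.3]
gripper_width: 0.992
grasp_force: 0.0
```

Emit:
{"method": "send_rows", "body": {
  "moves": [
    [[0,0,-0.1],[0,0,0],1],
    [[0,0,-0.25],[0,0,0],1],
    [[0,0,-0.45],[0,0,0],1],
    [[0.1,-0.1,-0.58],[0,0,0],1],
    [[0.2,-0.3,-0.58],[0,0,0],1],
    [[0.3,-0.5,-0.58],[0,0,0],1],
    [[0.4,-0.7,-0.58],[0,0,0],1],
    [[0.5,-0.85,-0.58],[0,0,0],1],
    [[0.58,-1,-0.58],[0,0,0],1],
    [[0.58,-1,-0.58],[0,0,0],1]
  ]
}}

```text
t: 15.45
tcp_pos: [0.4387, 0.051, 0.1988]
orientation: [0.003, 1.0, -0.001, 0.0]
wrist_force: [0.6, 0.3, 1.1]
gripper_width: 1.001
grasp_force: 0.0
```

Emit:
{"method": "send_rows", "body": {
  "moves": [
    [[0,-0.18,0],[0,0,0],1],
    [[0,-0.18,0],[0,0,0],1],
    [[0,-0.18,0],[0,0,0],1],
    [[0,-0.18,0],[0,0,0],1]
  ]
}}

```text
t: 15.95
tcp_pos: [0.4405, 0.0024, 0.1985]
orientation: [-0.001, 1.0, 0.0, 0.0]
wrist_force: [0.4, 0.0, -0.8]
gripper_width: 0.997
grasp_force: 0.0
```

```bash
python3 - <<'E'
from h import *
w=shot("wrist",6); print(sensors.get_obs()["tcp_pos"],sensors.get_obs()["orientation"])
cv2.imwrite("pics/m6.png",np.vstack([np.hstack([top(w,.445,.003,.04,.06,300),top(w,.458,-.138,.056,.06,300)]),cv2.resize(w["pixels"],(600,375))[:290]])[:,:,::-1])
for lo in (150,165,180): print(blob(w,.445,.003,.04,lo,255))
E
```

```text
[0.44039538 0.00225716 0.19844532] [-1.10789224e-03  9.99999365e-01  1.99977354e-04  4.03057087e-05]
[(0.455, 0.0031, [40.2, 34.9], -3.4, 1293)]
[(0.4549, 0.0031, [39.2, 33.8], -3.5, 1218)]
[(0.455, 0.0033, [37.8, 32.1], -3.7, 1129)]
```

View pics/m6.png

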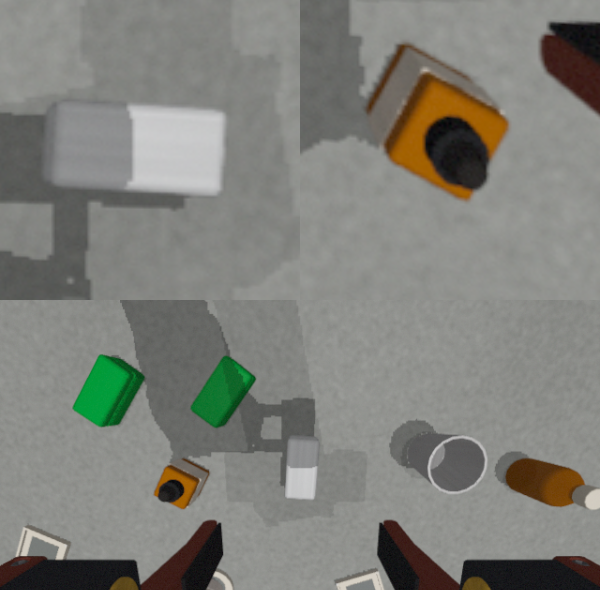

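The tin top is at crop (136,148), so about (0.440, 0.0035), yaw -3.5 degrees. The dropper is at left, and the beaker and bottle are clear at right.

Emit:
{"method": "send_rows", "body": {
  "moves": [
    [[0,0.004,0.15],[0,0,0.08],1],
    [[0,0.004,0.3],[0,0,0.08],1],
    [[0,0.004,0.45],[0,0,0.08],1],
    [[0,0.004,0.6],[0,0,0.08],1],
    [[0,0.004,0.6],[0,0,0.08],1],
    [[0,0.004,0.6],[0,0,0.08],1],
    [[0,0.004,0.6],[0,0,0.08],0.25],
    [[0,0.004,0.6],[0,0,0.08],0.25],
    [[0,0.004,0.6],[0,0,0.08],0.25],
    [[0,0.004,0.6],[0,0,0.08],0.25],
    [[0,0.004,0.6],[0,0,0.08],0.25],
    [[0,0.004,0.6],[0,0,0.08],0.25]
  ]
}}

```text
t: 17.5
tcp_pos: [0.4402, 0.0021, 0.0184]
orientation: [0.031, 1.0, 0.0, -0.0]
wrist_force: [-0.3, 0.7, 0.3]
gripper_width: 0.354
grasp_force: 0.0
```

Emit:
{"method": "send_rows", "body": {
  "moves": [
    [[0,0,0],[0,0,0],0.2],
    [[0,0,0],[0,0,0],0.2],
    [[0,0,0],[0,0,0],0.2]
  ]
}}

```text
t: 17.88
tcp_pos: [0.4402, 0.0021, 0.0184]
orientation: [0.031, 1.0, 0.0, -0.0]
wrist_force: [0.3, -0.2, 0.2]
gripper_width: 0.196
grasp_force: 0.0
```

```bash
python3 - <<'E'
from h import *
w=shot("wrist",7); s=shot("side",7); print(sensors.get_obs()["gripper_width"])
cv2.imwrite("pics/m7.png",np.hstack([w["pixels"][100:,100:540],cv2.resize(s["pixels"][130:280,280:460],(360,300))])[:,:,::-1] if 0 else np.vstack([w["pixels"][100:340,120:520],cv2.resize(s["pixels"][130:280,280:480],(400,300))])[:,:,::-1])
E
```

```text
0.19749274526684604
```

View pics/m7.png

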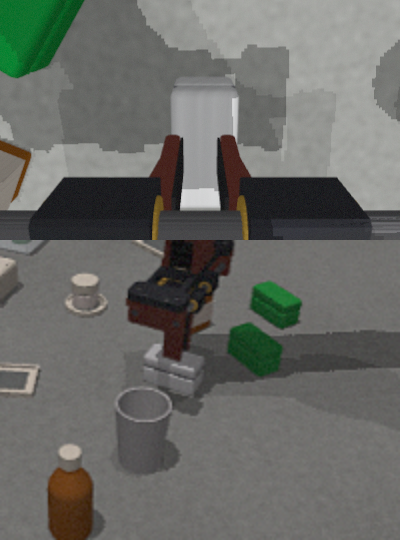

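The fingers have shut to 17 mm with no force, yet the tin seems unmoved at crop (205,130). I'll check the geometry with overlays.

```bash
python3 - <<'E'
from h import *
w=load("wrist",7); s=load("side",7); sc=shot("scene",7)
def draw(c):
    I=c["pixels"][:,:,::-1].copy()
    a=np.radians(-3.5);R=np.array([[np.cos(a),-np.sin(a)],[np.sin(a),np.cos(a)]])
    xy=np.array([[.035,.018],[-.035,.018],[-.035,-.018],[.035,-.018]])@R.T+[.44,.0035]
    for z in (0,.04):
        p=proj(c,np.c_[xy,np.full(4,z)]); cv2.polylines(I,[p.round().astype(int)],1,(0,0,255) if z else (255,0,0),1)
    t=proj(c,[[.4402,.0021,.0184]])[0]; cv2.circle(I,tuple(t.round().astype(int).tolist()),2,(0,255,255),-1); return I,t
A,ta=draw(w);B,tb=draw(s);C,tc=draw(sc)
cr=lambda I,x,y,w_,h_,k:cv2.resize(I[y:y+h_,x:x+w_],(w_*k,h_*k),interpolation=cv2.INTER_CUBIC)
cv2.imwrite("pics/m8.png",np.vstack([np.hstack([cr(B,310,140,100,75,4),cr(C,230,170,100,75,4)]),np.hstack([A[100:400,120:520],A[100:400,120:520]*0])]))
print(ta,tb,tc)
E
```

```text
[320.66145907 237.55833341] [367.1690096  194.58508861] [277.35259783 222.00090131]
```

View pics/m8.png

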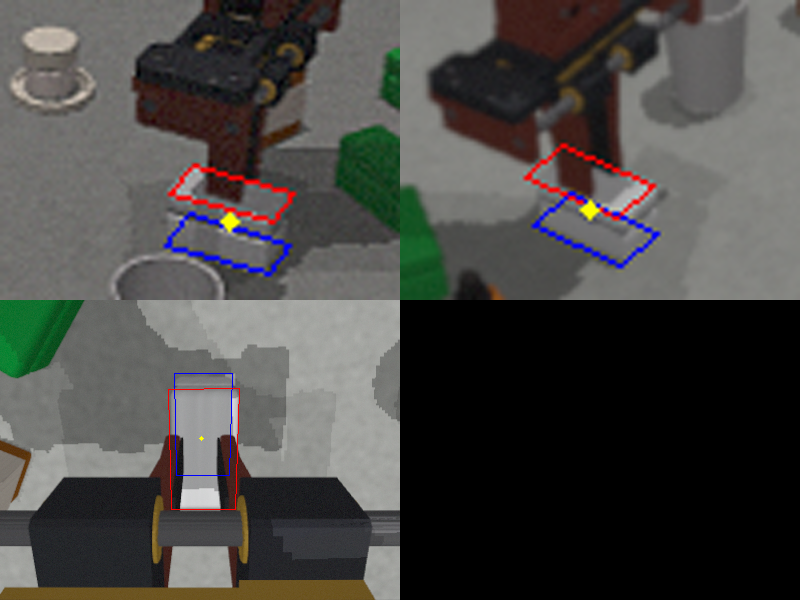

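The overlays line up with the tin, so the pose is right: the fingertips show inside the tin's body. I'll shut further and see whether they meet anything.

Emit:
{"method": "send_rows", "body": {
  "moves": [
    [[0,0,0],[0,0,0],0.1],
    [[0,0,0],[0,0,0],0],
    [[0,0,0],[0,0,0],0],
    [[0,0,0],[0,0,0],0]
  ]
}}

```text
t: 18.52
tcp_pos: [0.4402, 0.0021, 0.0184]
orientation: [0.031, 1.0, -0.0, 0.0]
wrist_force: [-0.3, -0.2, -0.9]
gripper_width: 0.004
grasp_force: 0.0
```

No contact at all: the tips (18 mm up) pass through the tin's upper part. Perhaps it is only solid lower down, so I'll back out, open and try with the tips close to the table.

Emit:
{"method": "send_rows", "body": {
  "moves": [
    [[0,0,-0.05],[0,0,0],0],
    [[0,0,-0.12],[0,0,0],0],
    [[0,0,-0.15],[0,0,0],1],
    [[0,0,-0.15],[0,0,0],1],
    [[0,0,-0.15],[0,0,0],1],
    [[0,0,-0.15],[0,0,0],1],
    [[0,0,-0.15],[0,0,0],1],
    [[0,0,-0.15],[0,0,0],1],
    [[0,0,-0.15],[0,0,0],1],
    [[0,0,-0.15],[0,0,0],1],
    [[0,0,-0.15],[0,0,0],1]
  ]
}}

```text
t: 19.9
tcp_pos: [0.4402, 0.0021, 0.0635]
orientation: [0.031, 1.0, -0.0, 0.0]
wrist_force: [0.1, 0.6, -0.3]
gripper_width: 0.98
grasp_force: 0.0
```

Emit:
{"method": "send_rows", "body": {
  "moves": [
    [[0,0,0.1],[0,0,0],1],
    [[0,0,0.18],[0,0,0],1],
    [[0,0,0.193],[0,0,0],1],
    [[0,0,0.193],[0,0,0],1],
    [[0,0,0.193],[0,0,0],0.2],
    [[0,0,0.193],[0,0,0],0.2],
    [[0,0,0.193],[0,0,0],0.2],
    [[0,0,0.193],[0,0,0],0.2],
    [[0,0,0.193],[0,0,0],0.2],
    [[0,0,0.193],[0,0,0],0.2],
    [[0,0,0.193],[0,0,0],0.2],
    [[0,0,0.193],[0,0,0],0.2]
  ]
}}

```text
t: 21.4
tcp_pos: [0.4402, 0.0022, 0.0056]
orientation: [0.031, 1.0, 0.0, 0.0]
wrist_force: [0.9, 0.5, 2.0]
gripper_width: 0.404
grasp_force: 30.0
```

Gripped: 35.5 mm at 30 N, so the tin's solid part is low down. Lift and carry to the tin nest.

Emit:
{"method": "send_rows", "body": {
  "moves": [
    [[0,0,-0.1],[0,0,0],0.2],
    [[0,0,-0.25],[0,0,0],0.2],
    [[0,0,-0.4],[0,0,0],0.2],
    [[-0.1,-0.1,-0.5],[0,0,0],0.2],
    [[-0.2,-0.25,-0.5],[0,0,0],0.2],
    [[-0.3,-0.4,-0.5],[0,0,0],0.2],
    [[-0.4,-0.55,-0.5],[0,0,0],0.2],
    [[-0.5,-0.7,-0.5],[0,0,0],0.2],
    [[-0.533,-0.85,-0.5],[0,0,0],0.2],
    [[-0.533,-1,-0.5],[0,0,0],0.2],
    [[-0.533,-1,-0.5],[0,0,0],0.2]
  ]
}}

```text
t: 22.78
tcp_pos: [0.5789, -0.3126, 0.1543]
orientation: [0.035, 0.999, -0.001, -0.001]
wrist_force: [0.1, -0.0, 0.2]
gripper_width: 0.407
grasp_force: 30.0
```

Emit:
{"method": "send_rows", "body": {
  "moves": [
    [[0,-0.151,0.1],[0,0,0.2],0.2],
    [[0,-0.151,0.15],[0,0,0.4],0.2],
    [[0,-0.151,0.15],[0,0,0.511],0.2],
    [[0,-0.151,0.15],[0,0,0.511],0.2],
    [[0,-0.151,0.15],[0,0,0.511],0.2],
    [[0,-0.151,0.15],[0,0,0.511],0.2]
  ]
}}

```text
t: 23.52
tcp_pos: [0.5783, -0.3523, 0.1109]
orientation: [0.229, 0.973, 0.0, 0.0]
wrist_force: [0.2, 0.3, -1.3]
gripper_width: 0.407
grasp_force: 30.0
```

```bash
python3 - <<'E'
from h import *
w=shot("wrist",9); s=shot("scene",9); print(sensors.get_obs()["tcp_pos"],sensors.get_obs()["orientation"],sensors.get_obs()["grasp_force"])
I=w["pixels"].copy(); o=sensors.get_obs()["tcp_pos"]
def box(I,c,x,y,z,yaw,a,b,col):
    t=np.radians(yaw);R=np.array([[np.cos(t),-np.sin(t)],[np.sin(t),np.cos(t)]])
    p=proj(c,np.c_[np.array([[a,b],[-a,b],[-a,-b],[a,-b]])@R.T+[x,y],np.full(4,z)]);cv2.polylines(I,[p.round().astype(int)],1,col,1)
box(I,w,.5785,-.3525,.008,-26.5,.046,.029,(255,0,0)); box(I,w,o[0],o[1],o[2]+.0344,-26.5,.035,.018,(0,0,255)); 
cv2.imwrite("pics/m9.png",np.vstack([I[60:340,100:540],cv2.resize(s["pixels"][270:400,140:360],(440,260))])[:,:,::-1])
E
```

```text
[ 0.57819814 -0.35252007  0.11079382] [ 2.29667423e-01  9.73269151e-01 -1.96432734e-05  1.84299400e-04] 29.999745190143585
```

View pics/m9.png

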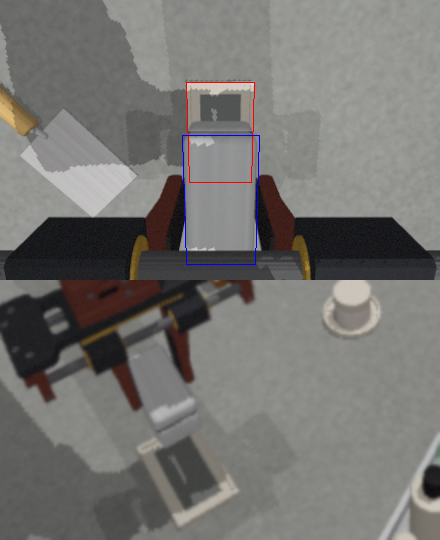

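The tin nest outline and held tin match their predicted places (red and blue). Lower and release.

Emit:
{"method": "send_rows", "body": {
  "moves": [
    [[0,0,0.15],[0,0,0],0.2],
    [[0,0,0.26],[0,0,0],0.2],
    [[0,0,0.32],[0,0,0],0.2],
    [[0,0,0.335],[0,0,0],0.2],
    [[0,0,0.335],[0,0,0],0.2],
    [[0,0,0.335],[0,0,0],0.2],
    [[0,0,0.335],[0,0,0],0.7],
    [[0,0,0.335],[0,0,0],0.7],
    [[0,0,0.335],[0,0,0],0.7],
    [[0,0,0.335],[0,0,0],0.7]
  ]
}}

```text
t: 24.88
tcp_pos: [0.5782, -0.3526, 0.0101]
orientation: [0.23, 0.973, 0.0, 0.0]
wrist_force: [-0.5, 0.2, 0.2]
gripper_width: 0.7
grasp_force: 0.0
```

Emit:
{"method": "send_rows", "body": {
  "moves": [
    [[0,0,-0.1],[0,0,0],0.8],
    [[0,0,-0.25],[0,0,0],1],
    [[0,0,-0.45],[0,0,0],1],
    [[0.1,0.07,-0.63],[0,0,0],1],
    [[0.28,0.19,-0.63],[0,0,0.05],1],
    [[0.45,0.31,-0.63],[0,0,0.11],1],
    [[0.6,0.41,-0.63],[0,0,0.11],1],
    [[0.681,0.466,-0.63],[0,0,0.11],1],
    [[0.681,0.466,-0.63],[0,0,0.11],1],
    [[0.681,0.466,-0.63],[0,0,0.11],1],
    [[0.681,0.466,-0.63],[0,0,0.11],1]
  ]
}}

```text
t: 26.25
tcp_pos: [0.4584, -0.1372, 0.1989]
orientation: [0.273, 0.962, -0.0, 0.0]
wrist_force: [-0.0, -0.7, -0.0]
gripper_width: 1.003
grasp_force: 0.0
```

```bash
python3 - <<'E'
from h import *
w=shot("wrist",10); o=sensors.get_obs(); print(o["tcp_pos"],o["orientation"])
I=w["pixels"].copy()
def box(I,c,x,y,z,yaw,a,b,col):
    t=np.radians(yaw);R=np.array([[np.cos(t),-np.sin(t)],[np.sin(t),np.cos(t)]])
    p=proj(c,np.c_[np.array([[a,b],[-a,b],[-a,-b],[a,-b]])@R.T+[x,y],np.full(4,z)]);cv2.polylines(I,[p.round().astype(int)],1,col,1)
box(I,w,.458,-.136,.056,-31.5,.019,.019,(255,0,0))
box(I,w,.458,-.136,.0,-31.5,.019,.019,(0,0,255))
box(I,w,.5785,-.3525,.044,-26.5,.035,.018,(0,0,255))
cv2.imwrite("pics/m10.png",np.vstack([I[60:300],cv2.resize(I[130:230,240:440],(640,320),interpolation=cv2.INTER_CUBIC)])[:,:,::-1])
E
```

```text
[ 0.45831842 -0.13705935  0.19880502] [ 2.72533382e-01  9.62146318e-01  3.34068800e-05 -1.29457122e-04]
```

View pics/m10.png

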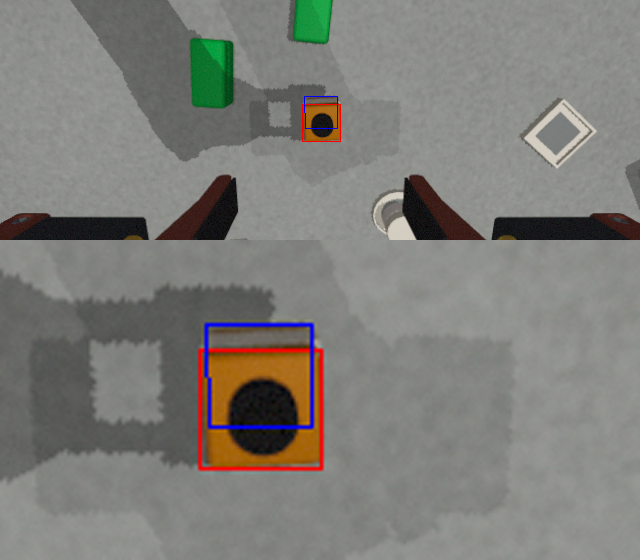

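The dropper body matches the overlay (at (321,123) in the wrist crop), square to the fingers. Descend and grip.

Emit:
{"method": "send_rows", "body": {
  "moves": [
    [[0,0,0.15],[0,0,0],1],
    [[0,0,0.3],[0,0,0],1],
    [[0,0,0.45],[0,0,0],1],
    [[0,0,0.58],[0,0,0],1],
    [[0,0,0.613],[0,0,0],1],
    [[0,0,0.613],[0,0,0],1],
    [[0,0,0.613],[0,0,0],0.3],
    [[0,0,0.613],[0,0,0],0.3],
    [[0,0,0.613],[0,0,0],0.3],
    [[0,0,0.613],[0,0,0],0.3],
    [[0,0,0.613],[0,0,0],0.3],
    [[0,0,0.613],[0,0,0],0.3]
  ]
}}

```text
t: 27.8
tcp_pos: [0.4581, -0.1361, 0.0152]
orientation: [0.272, 0.962, 0.0, 0.0]
wrist_force: [0.6, 0.1, 1.7]
gripper_width: 0.432
grasp_force: 29.6
```

Emit:
{"method": "send_rows", "body": {
  "moves": [
    [[0,0,-0.1],[0,0,0],0.3],
    [[0,0,-0.25],[0,0,0],0.3],
    [[0,0.05,-0.36],[0,0,0],0.3],
    [[-0.02,0.2,-0.36],[0,0,0.2],0.3],
    [[-0.04,0.36,-0.36],[0,0,0.4],0.3],
    [[-0.05,0.52,-0.36],[0,0,0.6],0.3],
    [[-0.06,0.68,-0.36],[0,0,0.75],0.3],
    [[-0.081,0.84,-0.36],[0,0,0.876],0.3],
    [[-0.081,0.934,-0.36],[0,0,0.876],0.3],
    [[-0.081,0.934,-0.36],[0,0,0.876],0.3],
    [[-0.081,0.934,-0.36],[0,0,0.876],0.3],
    [[-0.081,0.934,-0.36],[0,0,0.876],0.3]
  ]
}}

```text
t: 29.3
tcp_pos: [0.6249, 0.0883, 0.1231]
orientation: [0.581, 0.814, -0.0, 0.0]
wrist_force: [-0.5, 0.5, -1.1]
gripper_width: 0.432
grasp_force: 29.6
```

```bash
python3 - <<'E'
from h import *
w=shot("wrist",11); s=shot("side",11); o=sensors.get_obs(); print(o["tcp_pos"],o["orientation"],o["grasp_force"])
I=w["pixels"].copy(); p=o["tcp_pos"]
def box(I,c,x,y,z,yaw,a,b,col):
    t=np.radians(yaw);R=np.array([[np.cos(t),-np.sin(t)],[np.sin(t),np.cos(t)]])
    p=proj(c,np.c_[np.array([[a,b],[-a,b],[-a,-b],[a,-b]])@R.T+[x,y],np.full(4,z)]);cv2.polylines(I,[p.round().astype(int)],1,col,1)
box(I,w,.6257,.090,.008,19,.030,.030,(255,0,0)); box(I,w,p[0],p[1],p[2]-.0152+.056,19,.019,.019,(0,0,255))
cv2.imwrite("pics/m11.png",np.vstack([I[60:340,100:540],cv2.resize(s["pixels"][120:250,220:440],(440,260))])[:,:,::-1])
E
```

```text
[0.62511358 0.08869643 0.12334507] [ 5.81088752e-01  8.13840170e-01 -1.21913497e-04  1.59259504e-04] 29.588724374771118
```

View pics/m11.png

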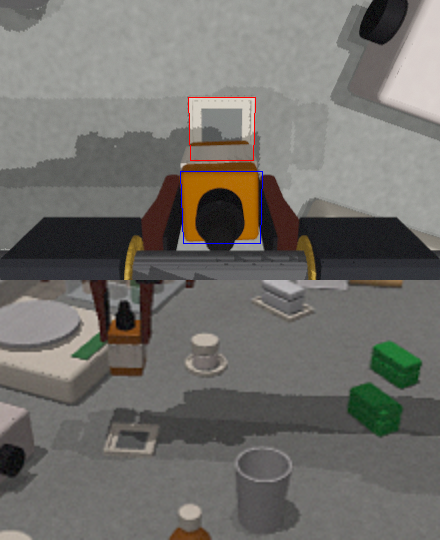

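The dropper (blue) and its nest (red) match the prediction. The tin and small jar are seated in theirs. Lower and release.

Emit:
{"method": "send_rows", "body": {
  "moves": [
    [[0,0,0.15],[0,0,0],0.3],
    [[0,0,0.26],[0,0,0],0.3],
    [[0,0,0.32],[0,0,0],0.3],
    [[0,0,0.343],[0,0,0],0.3],
    [[0,0,0.343],[0,0,0],0.3],
    [[0,0,0.343],[0,0,0],0.3],
    [[0,0,0.343],[0,0,0],1],
    [[0,0,0.343],[0,0,0],1],
    [[0,0,0.343],[0,0,0],1],
    [[0,0,0.343],[0,0,0],1],
    [[0,0,0.343],[0,0,0],1]
  ]
}}

```text
t: 30.78
tcp_pos: [0.6253, 0.09, 0.0202]
orientation: [0.58, 0.814, -0.0, -0.0]
wrist_force: [-1.0, -0.9, 0.1]
gripper_width: 0.963
grasp_force: 0.0
```

Emit:
{"method": "send_rows", "body": {
  "moves": [
    [[0,0,-0.1],[0,0,0],1],
    [[0,0,-0.25],[0,0,0],1],
    [[0,0,-0.4],[0,0,0],1],
    [[0,0,-0.6],[0,0,0],1],
    [[0,0,-0.75],[0,0,0],1],
    [[0,0,-0.75],[0,0,0],1],
    [[0,0,-0.75],[0,0,0],1]
  ]
}}

```text
t: 31.65
tcp_pos: [0.6248, 0.0898, 0.2445]
orientation: [0.58, 0.814, -0.0, -0.0]
wrist_force: [0.1, 0.4, -0.5]
gripper_width: 1.003
grasp_force: 0.0
```

```bash
python3 - <<'E'
from h import *
w=shot("wrist",12); s=shot("side",12); c=shot("scene",12)
cr=lambda c,x,y:cv2.resize(c["pixels"][y:y+75,x:x+100],(400,300),interpolation=cv2.INTER_CUBIC)
cv2.imwrite("pics/m12.png",np.vstack([np.hstack([cv2.resize(w["pixels"],(400,250)),cv2.resize(s["pixels"],(400,250))]),np.hstack([cr(c,325,190),cr(c,350,140)])])[:,:,::-1])
print(sensors.get_obs()["tcp_pos"])
E
```

```text
[0.62448417 0.08975372 0.24342367]
```

View pics/m12.png

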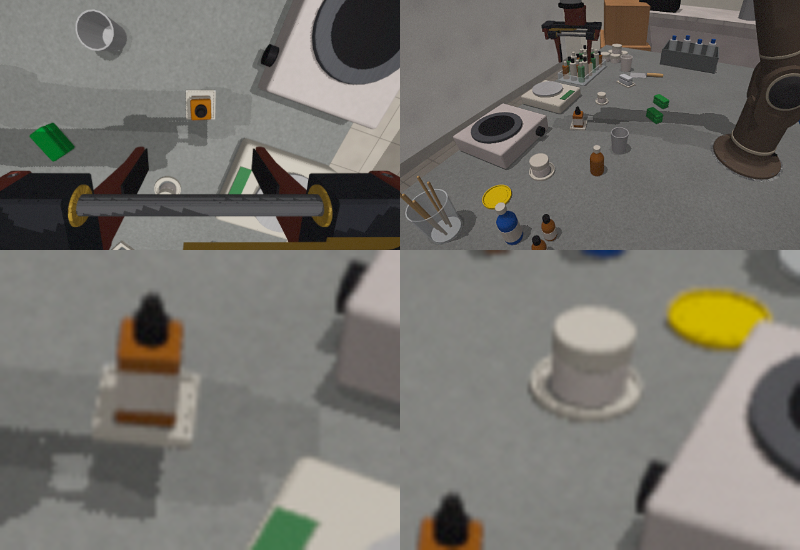

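All four containers stand centred and upright in their own nests. In the crops, the dropper is at (148,370) and the large jar at (590,360). The beaker and round bottle are undisturbed and the arm is clear.

```bash
python3 -c "
from station import manip
print(manip.finish_job())"
```

```text
the job is handed in; nothing more can be done
None
```

I handed the job in at about 32 s with all four containers upright in their own nests and the beaker and round bottle undisturbed in the last pictures (no verdict was returned); the first tin grip, 18 mm up, closed through the tin without any contact, so I gripped it again about 6 mm up, and that held.

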